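# Bump-test a roller lever switch with a screwdriver

## Task

Pull the blue-handled screwdriver out of its tube stand and use its blade, keeping the gripper itself off the switch, to push the switch's roller arm sideways until its black pointer stands over the green sector, and hold it there for about two seconds without ever driving it deep into the red. Then let the arm spring fully back upright and put the screwdriver back in its stand, blade down and fully home. Leave the other things on the table where they are.

Things in the scene. Friction and masses are not known exactly. Their poses are not given: they have to be found in the camera images.
- driver_handle (a point): Centre of the round blue screwdriver handle: 80 mm long, 29 mm diameter, tapering at both ends. It starts upright in the stand, blade down, this point about 0.16 m above the table, the handle's top 40 mm higher. Site x axis: along the screwdriver to the blade tip. The screwdriver is 194 mm long, about 0.11 kg; its centre of mass is 6 mm from here towards the blade.
- driver_tip (a point): Tip of the blade, on the screwdriver's axis, 154 mm from driver_handle. The round steel shaft, 6 mm in diameter, runs 114 mm from the tip up to the handle; its last 16 mm are a flat blade 8 mm wide and 2 mm thick.
- stand_mouth (a point): Centre of the rim of the tool stand: a fixed upright green tube, 40 mm outside and 22 mm inside diameter, rim 125 mm above the table, dark round foot 84 mm across. The blade hangs in the bore and the handle's lower taper rests in the rim, which centres it: fully home, driver_handle is about 34 mm above this point, driver_tip about 120 mm below.
- switch_pivot (a point): Point on the hinge line of the roller arm, in the middle plane of the roller, 60 mm above the table. Site axes: z up; x along the hinge line, from the roller back to the gauge plate; the arm swings from upright towards +y, so push it from its -y side. The arm and pointer lie 9 to 13 mm to +x of here, with a hub of radius 13 mm at the hinge; to -x all is free.
- switch_plate (a point): Centre of the front face of the white upright gauge plate with the green and red sectors, fixed before the switch's grey housing: 120 mm wide along y, its top edge 142 mm above the table, its face 20 mm behind the roller's middle plane. It reaches 30 mm to -y and 90 mm to +y of the hinge. The switch's base plate is 8 mm high. Axes as switch_pivot.
- roller (a point): Centre of the yellow roller on the arm, 50 mm from the hinge line, 18 mm in diameter, 14 mm wide (7 mm to each side of this point along the hinge line). A black pointer reaches 23 mm beyond it. With the arm upright it is 110 mm above the table; pushed over, it moves to the switch's +y and down.
- switch_arm (a joint): Angle of the roller arm in rad: 0 upright (its rest, where a spring holds it), growing as it leans towards the switch's +y side. Green sector: 0.44 to 0.82 rad; red sector from 0.82; mechanical stop at 1.10 rad. A light spring drives it back: about 0.4 N at the roller to begin moving it, about 1.5 N in the green sector.
- nozzle_mid (a point): Bystander: brass-coloured gas nozzle, a tube standing upright, 25 mm diameter, 56 mm high; the point is its centre. Leave it alone.
- paste_mid (a point): Bystander: blue and white round tin, 70 mm diameter, 56 mm high; the point is its centre. Leave it alone.
- tee_mid (a point): Bystander: dark steel tee bracket, 50x70x40 mm; the point is the centre of its bounding box. Leave it alone.
- earplate_mid (a point): Bystander: flat brown steel plate, 50x55x8 mm, lying on the table; the point is its centre. Leave it alone.
Mind the look-alikes: they are no part of the job. What is shaped like the part that bears stand_mouth but brown or orange is not meant.

How it is judged (in metres and radians):
On the way, in this order (a step that is already met when the one before it is completed fails the run):
1. the screwdriver is pulled clear out of the stand (z of driver_tip in the frame of stand_mouth above 0 m), for 0.1 s.
2. the screwdriver, and not the gripper, holds the arm with its pointer over the green sector for a second (value of joint switch_arm between 0.42 and 0.84 rad and contact force between screwdriver and switch_arm above 0.1 N), for 1 s.
3. the arm has sprung back upright (value of joint switch_arm below 0.05 rad), for 0.2 s.
At the end, for the whole second after the job is handed in: The roller arm is back upright (within 0.05 rad) and the screwdriver is released and at rest in the stand, blade down, its handle centre within 8 mm of the tube's axis and seated to within about 6 mm of fully home (value of joint switch_arm below 0.05 rad and horizontal distance between driver_handle and stand_mouth below 0.008 m and z of driver_handle in the frame of stand_mouth below 0.041 m and z of driver_tip in the frame of stand_mouth below -0.105 m and linear speed of screwdriver below 0.02 m/s); the robot touches nothing.
It fails at once if the arm was driven deep into the red sector (beyond 0.92 rad) (value of joint switch_arm above 0.92 rad).
It fails at once if the gripper or robot touched the switch (contact force between any of the fingers, the arm and switch above 1 N).
It fails at once if a bystander was moved by more than 20 mm (distance of any of nozzle_mid, paste_mid, tee_mid, earplate_mid from where it was at the start of the episode above 0.02 m).
It also fails if it takes over 61 s, if anything falls off the work surface, if the arm or the gripper's body presses on something with over 40 N, if the wrist force passes 120 N, or if a joint passes its speed limit or range.

## Robot

A 6-joint arm with a two-finger parallel gripper is mounted at the origin on a cart in front of the work surface, level with it; the furniture and walls round the work are solid. World frame = base frame: x ahead of the robot, y to its left, z up, the work surface at z = 0. Lengths are in mm, angles in degrees, forces in N, time in s.
With the tool pointing down it reaches from about 300 to 850 mm from the base axis. Payload 4.2 kg.
Tool frame: the origin (TCP) lies between the finger pads; the fingertips stand 22 mm ahead of it and the grasp point (between the pads) lies 3 mm ahead of it; z points along the fingers, y is the direction in which the jaws open and shut (so a half turn about z gives the same grasp; the last joint's range is limited). The gripper opens to 91 mm and grips with 3 to 60 N. Pads are 32 mm wide; open, the fingers measure 118 mm over their backs; the gripper's body (76 mm by 178 mm) begins 60 mm behind the grasp point.
Start: joints at [-70.302, 18.312, 89.639, -0, 72.044, -1.146], TCP at [204.606, -537.383, 204.676] pointing down, gripper open.
Joint ranges: [-177.97, 177.97], [-48.28, 115.42], [12.27, 149.76], [-77.06, 257.06], [2.81, 150.46], [-146.56, 146.56]. Speed limits (degrees/s): [147.25, 147.25, 180, 180, 180, 180].

## Interface

Orientations are given as [roll, pitch, yaw] about the fixed x, y, z axes, in that order (R = Rz(yaw) Ry(pitch) Rx(roll)).
In Python, from workcell import * gives the robot as it stands.
- The arm moves only by the shell command python3 -m jog 'ROWS' [OPENING] [FORCE]. ROWS is text: rows parted by semicolons, each of 6 numbers parted by spaces: the shift along the tool's x, y, z in units of 0.5 m (1.0 is 0.5 m), then the turn, a rotation vector about the tool's x, y, z in units of pi/2 rad (1.0 is pi/2 rad). A call has 1 to 20 rows; each row is the pose to reach, as a shift and turn from the pose measured when the call began, along the tool's axes at that moment; what a row does not reach only later rows make up. A row lasts 1/12 s, in which the tool goes at most 41.7 mm and 7.16 degrees, less where a joint would pass 70% of its speed; a pose out of reach is approached as far as the arm can. A call with a number of a shift or a turn outside -1 to 1 is refused whole. A call with a gripper value outside its range is refused whole. OPENING is the opening, from -1 (shut) to 1 (fully open), set as the call begins (- or left out, the last holds). The fingers move at their own pace and stop on an object; FORCE is the grip in N (left out, the last holds). Time passes only in rows, so rows that repeat a pose let the fingers close. It gives the time, the measured TCP pose, the force and the opening at its end, in the units of the state.
- state(): the state, without advancing time (a new reading comes with each control period).
- grab_frame(name): name is "side" or "top" or "wrist"; returns the picture (420x560x3 uint8, red, green, blue); there is no depth.
- calibration(name): a dict with "mtx" (3x3 intrinsics, pixels), "rvec" (rotation vector, rad) and "tvec" (3), from world to camera coordinates, as OpenCV has them. Camera axes: x right, y down, z forward; pixel columns grow to the right and rows downward; lengths in mm; the calibration is good to about 2 mm. The wrist camera is an equidistant fisheye: a pixel r from the principal point sees the ray r / f radians off the axis. A picture is of the moment at which its call begins: read the wrist's pose just before it. calibration takes no time and is no camera call; for the wrist camera it gives the pose at the moment of the call.
- job_done(): hands the job in, once; it reports no verdict.
Trained networks look in the newest picture that a camera, given by its name, has taken for a name from the list of things; names that differ only in an ending like _2 or _b are one class to them, and where a whole thing is asked for, a point or a joint stands for the part that bears it (a point fixed in the world has none). Each returns a list of dicts, best first, with "confidence" (0 to 1); they miss things now and then, are a little off and sometimes report something else, mostly with a low value. They report only what shows in the picture. A call takes as long as a camera call. They do not tell look-alikes from the thing itself.
- spot_in(query, camera): "rect" ([left, top, right, bottom] in pixels, round what is visible of it).
- tip_of(query, camera): "location" ([column, row] in pixels: a listed point, or the origin of a listed thing).
The state is a dict: "time_s": time; "qpos": joint angles; "qvel": joint speeds; "effort": joint torques, N m; "ee_pos": TCP position; "ee_rot": TCP orientation; "force": force on the tool from outside, world axes, zero at the start; "torque": the same for the moment, N m; "gripper_width": finger opening in mm.
Only numpy, scipy, OpenCV 4.12 (cv2) and the standard library are available. Lean on these libraries where they do the work, as an engineer would, in place of code of your own. Each camera call takes 0.05 s, during which the arm holds its last target. There are 200 camera calls.

## Working session

There is one attempt and no reset: what is moved stays moved. The work goes in short steps, Python scripts to look and compute and a shell command to move; the robot and the scene stay as the last step left them, time stands still between calls to the robot, and variables do not carry over. Pictures are saved under pics/ and viewed, about 8 in all and at most 12, crops included, and the job is handed in when it is done.

```bash
mkdir -p pics; ls; cat > h.py <<'E'
from workcell import *
import numpy as np, cv2
from scipy.spatial.transform import Rotation as R
def ray(cam,px,cal=None):
    c=cal or calibration(cam); K=np.array(c["mtx"]);Rm=cv2.Rodrigues(np.array(c["rvec"],float))[0];t=np.array(c["tvec"],float).ravel()
    if cam=="wrist":
        d=np.array([(px[0]-K[0,2])/K[0,0],(px[1]-K[1,2])/K[1,1]]);r=np.hypot(*d)
        v=np.array([*(d/max(r,1e-9)*np.sin(r)),np.cos(r)])
    else: v=np.linalg.inv(K)@[px[0],px[1],1]
    return -Rm.T@t, Rm.T@v/np.linalg.norm(v)
def onz(cam,px,z,cal=None):
    o,d=ray(cam,px,cal); return o+d*(z-o[2])/d[2]
def tri(rays):
    A=0;b=0
    for o,d in rays:
        P=np.eye(3)-np.outer(d,d);A=A+P;b=b+P@o
    x=np.linalg.solve(A,b); return x,[float(np.linalg.norm((np.eye(3)-np.outer(d,d))@(x-o))) for o,d in rays]
def proj(cam,X,cal=None):
    c=cal or calibration(cam); return cv2.projectPoints(np.array([X],float),np.array(c["rvec"],float),np.array(c["tvec"],float),np.array(c["mtx"],float),None)[0].ravel()
E
python3 - <<'E'
from h import *
for c in ("side","top"):
    im=grab_frame(c); cv2.imwrite(f"pics/{c}0.png",im[:,:,::-1])
    print(c,-cv2.Rodrigues(np.array(calibration(c)["rvec"],float))[0].T@np.array(calibration(c)["tvec"],float).ravel())
    for q in ("driver_handle","driver_tip","stand_mouth","switch_pivot","switch_plate","roller","nozzle_mid","paste_mid","tee_mid","earplate_mid"):
        print(q,[(np.round(r["location"]).tolist(),round(r["confidence"],2)) for r in tip_of(q,c)[:3]])
print(state())
E
```

```text
pics
side [ 51.3201236  977.39535549 528.52558602]
driver_handle [([286.0, 205.0], 0.58)]
driver_tip []
stand_mouth [([286.0, 214.0], 0.77), ([396.0, 204.0], 0.71), ([270.0, 176.0], 0.69)]
switch_pivot [([248.0, 290.0], 0.71)]
switch_plate [([237.0, 286.0], 0.97)]
roller [([244.0, 260.0], 0.54), ([240.0, 287.0], 0.23)]
nozzle_mid [([334.0, 285.0], 0.65)]
paste_mid [([199.0, 255.0], 0.84)]
tee_mid [([244.0, 236.0], 0.93), ([332.0, 288.0], 0.53)]
earplate_mid [([357.0, 276.0], 0.78)]
top [ 303.31561626  -51.90658032 1406.71112068]
driver_handle [([202.0, 226.0], 0.62), ([321.0, 161.0], 0.59), ([288.0, 212.0], 0.44)]
driver_tip [([203.0, 224.0], 0.43)]
stand_mouth [([289.0, 212.0], 0.84), ([389.0, 142.0], 0.77), ([382.0, 283.0], 0.71)]
switch_pivot [([201.0, 225.0], 0.86)]
switch_plate [([187.0, 228.0], 0.71), ([322.0, 157.0], 0.35)]
roller [([202.0, 224.0], 0.61)]
nozzle_mid [([260.0, 277.0], 0.48)]
paste_mid [([250.0, 158.0], 0.97), ([185.0, 228.0], 0.45)]
tee_mid [([324.0, 158.0], 0.98)]
earplate_mid [([298.0, 280.0], 0.7)]
{'time_s': 1.1, 'qpos': array([-7.03013549e+01,  1.83116044e+01,  8.96409398e+01, -1.55546926e-03,
        7.20436741e+01, -1.14730187e+00]), 'qvel': array([ 0.03895632,  0.04215979,  0.02152063,  0.0282402 , -0.05726001,
        0.02381721]), 'effort': array([-9.83058853e-04, -4.12370288e+01, -2.32230985e+01,  7.30991154e-02,
        3.77283711e-02,  4.48462131e-06]), 'ee_pos': array([ 204.59752666, -537.37050284,  204.66572335]), 'ee_rot': array([1.79996249e+02, 1.55515983e-03, 2.08464264e+01]), 'force': array([ 0.4887683 , -0.70490182,  0.011169  ]), 'torque': array([-0.01545081,  0.01001036,  0.02960881]), 'gripper_width': 91.3956985728893}
```

```bash
python3 - <<'E'
import cv2,numpy as np
s=cv2.imread("pics/side0.png");t=cv2.imread("pics/top0.png")
a=cv2.resize(s[150:350,150:450],(800,533),interpolation=cv2.INTER_CUBIC)
b=cv2.resize(t[110:310,150:450],(800,533),interpolation=cv2.INTER_CUBIC)
cv2.imwrite("pics/s1.png",a);cv2.imwrite("pics/t1.png",b)
E
```

```text
(no output)
```

View pics/s1.png

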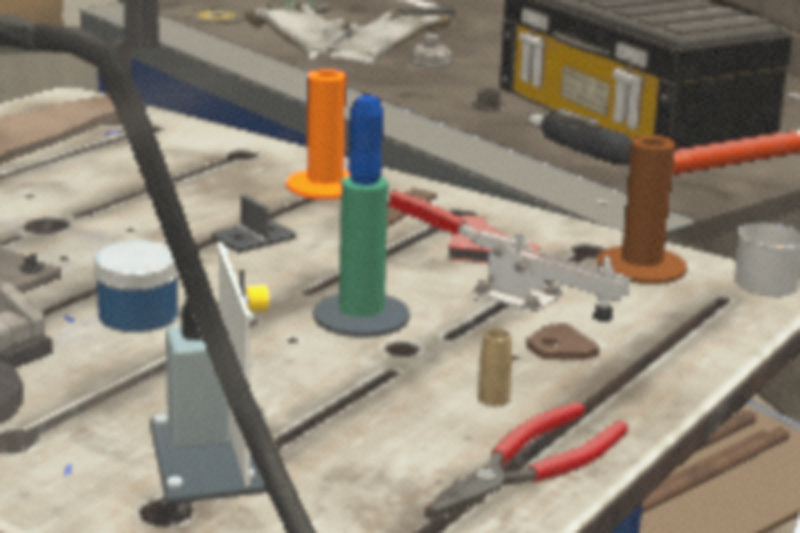

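View pics/t1.png

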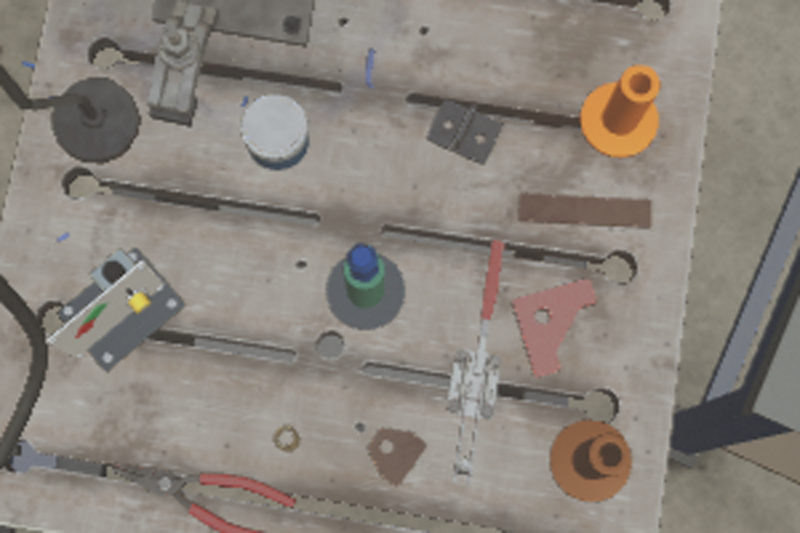

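The side crop shows three stands: green at side px (286,214) holding the blue handle, orange at (270,176), and brown at (396,204). Only the green one fits, both by colour and because it holds the blue screwdriver. The switch is at side px (244,265) and top px (200,223). A black lamp hose crosses in front of it on the camera side.

```bash
python3 - <<'E'
from h import *
S=lambda x,y:(150+x*300/800,150+y*300/800)
T=lambda x,y:(150+x*300/800,110+y*300/800)
def p(n,*r): x,e=tri(r); print(n,x.round(1),np.round(e,1))
p("stand foot ctr",ray("side",S(362,314)),ray("top",T(366,289)))
print("foot on z0 top",onz("top",T(366,289),5),"side",onz("side",S(362,314),5))
p("handle top",ray("side",S(367,97)),ray("top",T(363,254)))
p("rim",ray("side",S(364,180)),ray("top",T(364,275)))
p("roller",ray("side",S(258,297)),ray("top",T(138,300)))
for n,q in (("plate L end",(50,338)),("plate R end",(160,268)),("pl frontL",(52,352)),("pl front R",(162,275))): print(n,onz("top",T(*q),142).round(1))
for q in ((165,300),(107,358)): print("base screw",onz("top",T(*q),8).round(1))
for q in ((138,300),): print("roller top",onz("top",T(*q),115).round(1))
for n,q in (("nozzle",(287,438)),("tin",(275,128)),("tee",(465,130)),("ear",(397,455)),("clamp",(472,385)),("orange",(635,90)),("lamp base",(95,118)),("lamp pix",(0,75)),("lamp pix2",(40,370))): print(n,onz("top",T(*q),30).round(1))
E
```

```text
stand foot ctr [545.1 -41.1   0.9] [1.4 1.4]
foot on z0 top [545.65171935 -40.59124227   5.        ] side [539.74848728 -33.21001168   5.        ]
handle top [544.3 -40.3 196.1] [0.9 0.9]
rim [541.  -39.  124.3] [2.4 2.4]
roller [519.2 181.  110.7] [1.8 1.8]
plate L end [480.7 259.6 142. ]
plate R end [546.3 155.4 142. ]
pl frontL [467.2 257.4 142. ]
pl front R [539.5 153.4 142. ]
base screw [537.6 171.7   8. ]
base screw [477.2 232.1   8. ]
roller top [520.2 181.  115. ]
nozzle [389.2  42.3  30. ]
tin [716.9  52.8  30. ]
tee [ 710.1 -148.8   30. ]
ear [370.2 -69.1  30. ]
clamp [ 439.7 -147.2   30. ]
orange [ 750.1 -330.4   30. ]
lamp base [732.3 245.2  30. ]
lamp pix [782.9 348.9  30. ]
lamp pix2 [463.3 296.7  30. ]
```

```bash
python3 - <<'E'
import cv2
t=cv2.imread("pics/top0.png");s=cv2.imread("pics/side0.png")
a=cv2.resize(t[185:255,160:245],(760,626),interpolation=cv2.INTER_CUBIC)[:600]
cv2.imwrite("pics/t2.png",a); cv2.imwrite("pics/s2.png",cv2.resize(s,(790,592)))
E
```

```text
(no output)
```

View pics/t2.png

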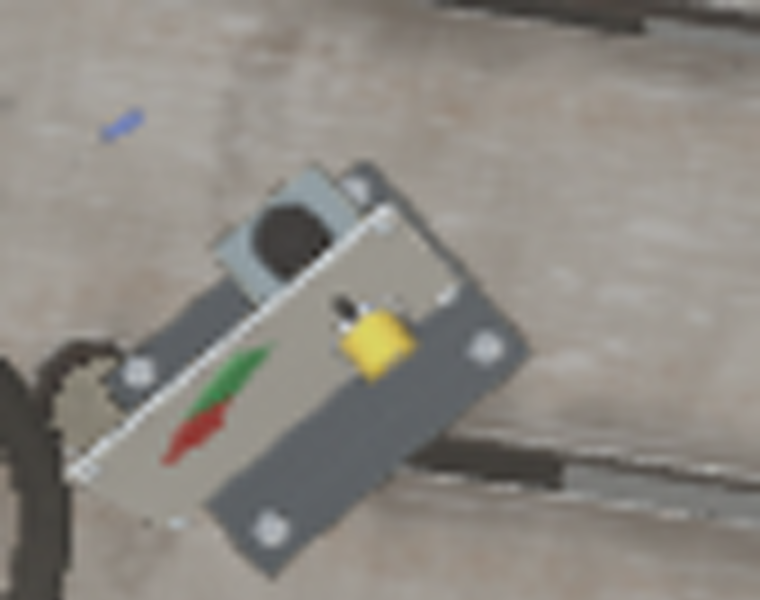

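View pics/s2.png

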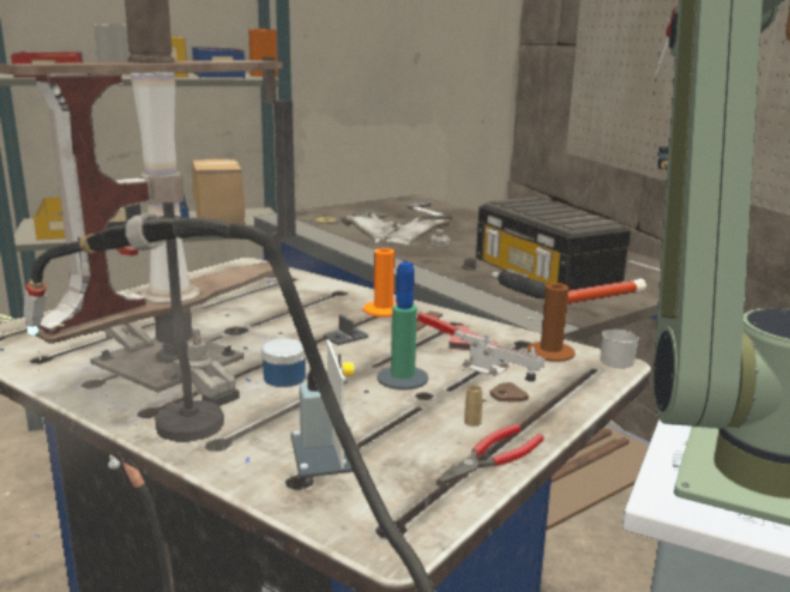

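The crops give the plate direction, running from lower left to upper right at top px (168,238) to (203,208). I still need the hose's position in space before moving anything near the switch.

```bash
python3 - <<'E'
from h import *
T=lambda x,y:(160+x/8.94,185+y/8.94)
P={n:onz("top",T(*q),z) for n,q,z in (("L",(75,472),142),("R",(388,208),142),("b1",(530,348),8),("b2",(272,578),8),("s1",(487,345),8),("s2",(270,528),8),("s3",(355,188),8),("s4",(139,371),8))}
for a,b in (("R","L"),("b1","b2"),("s1","s2"),("s3","s4")):
    d=P[b]-P[a]; print(a,b,np.degrees(np.arctan2(d[1],d[0])),np.linalg.norm(d),P[a].round(1),P[b].round(1))
print("screws mid",np.mean([P[k] for k in("s1","s2","s3","s4")],0))
# hose: side points -> for each, candidates projected to top; find those on dark hose pixel near left region
top=cv2.imread("pics/top0.png").mean(2); s=1/1.411
for q in ((418,570),(385,510),(360,450),(335,385),(310,320),(290,265),(265,238),(200,232),(120,238)):
    o,d=ray("side",(q[0]*s,q[1]*s)); out=[]
    for z in range(-300,520,15):
        X=o+d*(z-o[2])/d[2]; u=proj("top",X)
        if 0<=u[0]<175 and 0<=u[1]<420 and top[int(u[1]),int(u[0])]<75: out.append((X.round().tolist(),u.round().tolist()))
    print(q,out[:1],out[len(out)//2:len(out)//2+1],out[-1:],len(out))
cv2.imwrite("pics/hose.png",cv2.resize(cv2.imread("pics/top0.png")[:, :260],(496,800))[:600] if 0 else cv2.resize(cv2.imread("pics/top0.png")[60:420,:260],(433,600)))
E
```

```text
R L 130.22146904797262 115.3249470201595 [552.5 172.4 142. ] [478.  260.5 142. ]
b1 b2 131.5575609149356 107.13507558050868 [533.1 150.8   8. ] [462.  230.9   8. ]
s1 s2 129.97996946678472 88.09583687792811 [534.3 164.3   8. ] [477.7 231.9   8. ]
s3 s4 130.40407439946028 88.50963315104144 [585.6 206.8   8. ] [528.2 274.2   8. ]
screws mid [531.45739286 219.28983518   8.        ]
(418, 570) [([313.0, 391.0, 15.0], [130.0, 305.0])] [([313.0, 391.0, 15.0], [130.0, 305.0])] [([313.0, 391.0, 15.0], [130.0, 305.0])] 1
(385, 510) [] [] [] 0
(360, 450) [] [] [] 0
(335, 385) [([480.0, 275.0, 135.0], [163.0, 237.0])] [([350.0, 489.0, 255.0], [55.0, 289.0])] [([350.0, 489.0, 255.0], [55.0, 289.0])] 2
(310, 320) [] [] [] 0
(290, 265) [([404.0, 470.0, 345.0], [46.0, 262.0])] [([404.0, 470.0, 345.0], [46.0, 262.0])] [([404.0, 470.0, 345.0], [46.0, 262.0])] 1
(265, 238) [] [] [] 0
(200, 232) [] [] [] 0
(120, 238) [([763.0, 314.0, 285.0], [134.0, 111.0])] [([763.0, 314.0, 285.0], [134.0, 111.0])] [([763.0, 314.0, 285.0], [134.0, 111.0])] 1
```

View pics/hose.png

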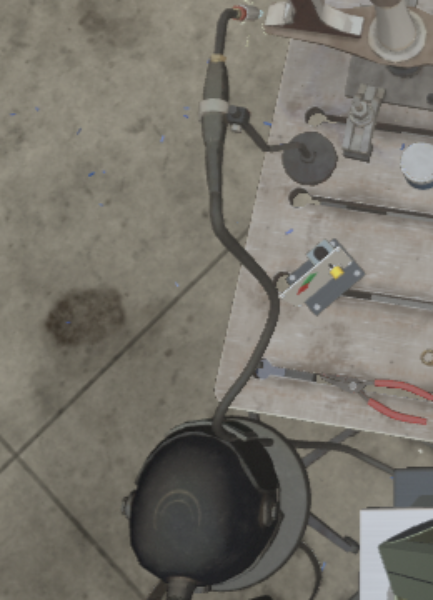

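The hose passes just off the plate's far end, at about (480,275,135), so it stays below and beyond the gripper body. Three poses I'll use:
- **Stand:** about (544,-40)
- **Roller and pivot:** about (520,181)
- **Switch x yaw:** about 40.3°

I'll grip from the top with tool yaw 40.3°, which puts the jaw axis along the push direction. First I go above the handle.

```bash
python3 -m jog '0.1 -0.07 -0.09 0 0 0;0.2 -0.14 -0.09 0 0 -0.05;0.3 -0.2 -0.09 0 0 -0.1;0.4 -0.28 -0.09 0 0 -0.15;0.5 -0.35 -0.09 0 0 -0.217;0.6 -0.42 -0.09 0 0 -0.217;0.7 -0.49 -0.09 0 0 -0.217;0.8 -0.56 -0.09 0 0 -0.217;0.9 -0.63 -0.09 0 0 -0.217;0.96 -0.67 -0.09 0 0 -0.217;0.988 -0.688 -0.09 0 0 -0.217;0.988 -0.688 -0.09 0 0 -0.217;0.988 -0.688 -0.09 0 0 -0.217;0.988 -0.688 -0.09 0 0 -0.217;0.988 -0.688 -0.09 0 0 -0.217;0.988 -0.688 -0.09 0 0 -0.217;0.988 -0.688 -0.09 0 0 -0.217;0.988 -0.688 -0.09 0 0 -0.217' 1
python3 - <<'E'
from h import *
s=state();print(s["ee_pos"],s["ee_rot"])
cal=calibration("wrist");im=grab_frame("wrist");cv2.imwrite("pics/w1.png",im[:,:,::-1])
for q,z in (("driver_handle",159),("stand_mouth",125)):
    for r in tip_of(q,"wrist")[:3]: print(q,np.round(r["location"]),round(r["confidence"],2),onz("wrist",r["location"],z,cal).round(1))
o,d=ray("wrist",(280,210),cal);print(o,d)
E
```

```text
time_s: 2.6
ee_pos: [543.4, -40.5, 249.5]
ee_rot: [-180.0, 0.1, 40.4]
force: [0.7, -0.0, -0.5]
gripper_width: 91.2
[543.43075545 -40.46574143 249.49414146] [-1.79998573e+02  5.54465773e-02  4.03879988e+01]
driver_handle [270. 209.] 0.61 [541.1 -35.1 159. ]
stand_mouth [278. 198.] 0.62 [546.7 -38.4 125. ]
stand_mouth [533. 230.] 0.6 [ 726.5 -309.7  125. ]
[596.08415753   5.30690033 429.53889636] [-0.18113832 -0.1696052  -0.96872235]
```

View pics/w1.png

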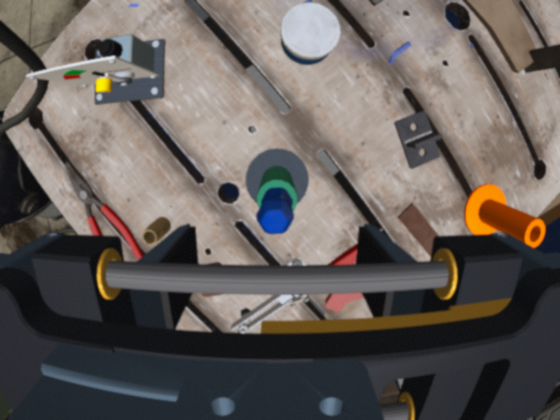

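The wrist view shows the handle at (275,212), midway between the fingers at columns 195 and 358. The yellow roller is at (103,87). I'll compute from these pixels, then descend.

```bash
python3 - <<'E'
from h import *
cal=calibration("wrist")
for n,q,z in (("foot",(277.5,178),6),("handle top",(275,222),197),("roller",(103.5,87),112),("plate near end",(155,56),142)): print(n,onz("wrist",q,z,cal).round(1))
x,e=tri([ray("wrist",(103.5,87),cal),ray("side",(150+258*.375,150+297*.375)),ray("top",(202.3,223.4))]);print(x,e)
E
python3 -m jog '0 0 0.05 0 0 0;0 0 0.09 0 0 0;0 0 0.13 0 0 0;0 0 0.165 0 0 0;0 0 0.18 0 0 0;0 0 0.18 0 0 0;0 0 0.18 0 0 0'
```

```text
foot [547.8 -38.9   6. ]
handle top [543.  -39.4 197. ]
roller [518.4 178.8 112. ]
plate near end [579.2 135.8 142. ]
[518.10637043 180.0481349  110.17790192] [0.3197242879191888, 0.27996625355089794, 0.5877246115363508]
time_s: 3.33
ee_pos: [543.4, -41.9, 160.4]
ee_rot: [180.0, -0.0, 40.2]
force: [0.8, 0.3, 0.7]
gripper_width: 91.1
```

```bash
python3 -m jog '0 0 0 0 0 0;0 0 0 0 0 0;0 0 0 0 0 0;0 0 0 0 0 0;0 0 0 0 0 0;0 0 0 0 0 0;0 0 0 0 0 0;0 0 0 0 0 0;0 0 0 0 0 0;0 0 0 0 0 0;0 0 0 0 0 0;0 0 0 0 0 0' -1 45
python3 -m jog '0 0 -0.01 0 0 0;0 0 -0.03 0 0 0;0 0 -0.06 0 0 0;0 0 -0.09 0 0 0;0 0 -0.12 0 0 0;0 0 -0.15 0 0 0;0 0 -0.18 0 0 0;0 0 -0.21 0 0 0;0 0 -0.24 0 0 0;0 0 -0.27 0 0 0;0 0 -0.29 0 0 0;0 0 -0.3 0 0 0;0 0 -0.3 0 0 0;0 0 -0.3 0 0 0'
python3 - <<'E'
from h import *
s=state();p=s["ee_pos"];print(p,s["ee_rot"])
# target: pre-contact 20mm clear of contact, on -y side
y=np.array([np.cos(np.radians(130.3)),np.sin(np.radians(130.3))]);r=np.array([518.1,180.0])
for n,k in (("pre",-32),("contact",-12),("green .63",-12+50*np.sin(.63))):
    t=r+k*y; d=np.append(t-p[:2],0); print(n,t.round(1),(R.from_euler("xyz",s["ee_rot"],degrees=True).inv().apply(d)/500).round(4))
for c in("side","top"):
    im=grab_frame(c);cv2.imwrite(f"pics/{c}2.png",im[:,:,::-1])
    for q in("driver_handle","driver_tip"): print(c,q,[(np.round(a["location"],1).tolist(),round(a["confidence"],2)) for a in tip_of(q,c)[:2]])
print("expected tip px",proj("side",[p[0],p[1],p[2]-154]),proj("top",[p[0],p[1],p[2]-154]))
im=cv2.imread("pics/side2.png");cv2.imwrite("pics/s3.png",cv2.resize(im[110:300,200:400],(631,600),interpolation=cv2.INTER_CUBIC))
E
```

```text
time_s: 4.33
ee_pos: [543.2, -41.7, 160.3]
ee_rot: [180.0, -0.0, 40.2]
force: [-1.7, 1.2, 1.2]
gripper_width: 28.0
time_s: 5.5
ee_pos: [543.0, -41.7, 310.1]
ee_rot: [-180.0, 0.0, 40.2]
force: [0.2, 0.2, -1.4]
gripper_width: 27.8
[542.98571405 -41.70509309 310.06549075] [-1.79993161e+02  1.61470157e-02  4.02130176e+01]
pre [538.8 155.6] [ 0.2484 -0.3067 -0.    ]
contact [525.9 170.8] [ 0.2483 -0.3467 -0.    ]
green .63 [506.8 193.3] [ 0.2482 -0.4057 -0.    ]
side driver_handle [([290.3, 137.5], 0.78)]
side driver_tip [([284.2, 204.0], 0.91)]
top driver_handle []
top driver_tip []
expected tip px [287.62794886 203.6642105 ] [287.03869351 209.20959038]
```

View pics/s3.png

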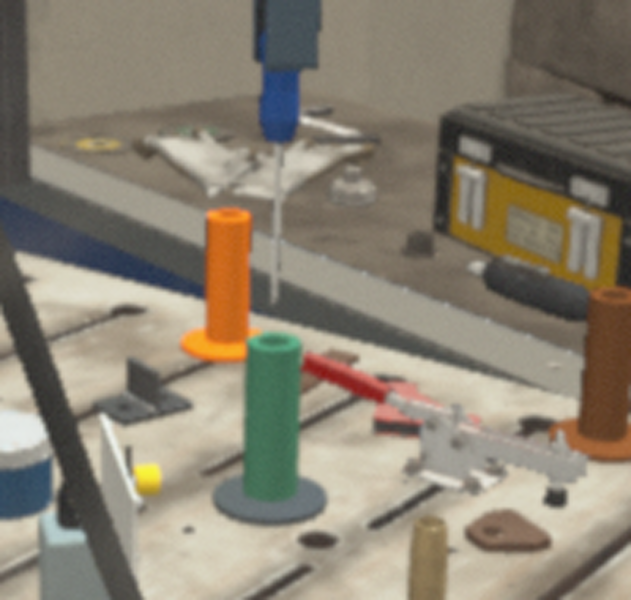

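The screwdriver is out and held upright, with its tip at side px (286,206), as expected. Next I move to the pre-contact side of the roller and lower.

```bash
python3 -m jog '0.01 -0.012 0 0 0 0;0.03 -0.037 0 0 0 0;0.06 -0.075 0 0 0 0;0.09 -0.112 0 0 0 0;0.12 -0.15 0 0 0 0;0.15 -0.187 0 0 0 0;0.18 -0.225 0 0 0 0;0.21 -0.262 0 0 0 0;0.23 -0.287 0 0 0 0;0.245 -0.3 0 0 0 0;0.245 -0.305 0 0 0 0;0.245 -0.305 0.02 0 0 0;0.245 -0.305 0.05 0 0 0;0.245 -0.305 0.08 0 0 0;0.245 -0.305 0.11 0 0 0;0.245 -0.305 0.14 0 0 0;0.245 -0.305 0.15 0 0 0;0.245 -0.305 0.15 0 0 0;0.245 -0.305 0.15 0 0 0'
python3 - <<'E'
from h import *
s=state();p=s["ee_pos"];print(p,s["ee_rot"],s["force"])
y=np.array([np.cos(np.radians(130.3)),np.sin(np.radians(130.3))]);r=np.array([518.1,180.0])
for n,k in (("contact",-12),("green .63",-12+50*np.sin(.63))):
    d=np.append(r+k*y-p[:2],0); print(n,(R.from_euler("xyz",s["ee_rot"],degrees=True).inv().apply(d)/500).round(4))
print("tip expected",proj("side",p-[0,0,155]))
im={}
for c in("side","top"):
    im[c]=grab_frame(c)[:,:,::-1]
    for q in("driver_tip","roller"): print(c,q,[(np.round(a["location"],1).tolist(),round(a["confidence"],2)) for a in tip_of(q,c)[:2]])
cal=calibration("wrist");im["wrist"]=grab_frame("wrist")[:,:,::-1]
for q in("driver_tip","roller"): print("wrist",q,[(np.round(a["location"],1).tolist(),round(a["confidence"],2)) for a in tip_of(q,"wrist")[:2]])
a=cv2.resize(im["side"][190:300,200:300],(400,440),interpolation=cv2.INTER_CUBIC)
b=cv2.resize(im["wrist"][90:310,180:380],(400,440),interpolation=cv2.INTER_CUBIC)
cv2.imwrite("pics/pre.png",np.hstack([a,b]))
E
```

```text
time_s: 7.38
ee_pos: [538.1, 153.2, 234.8]
ee_rot: [-180.0, 0.1, 40.2]
force: [0.6, 0.7, -0.6]
gripper_width: 28.3
[538.10468432 153.21614678 234.83529583] [-1.79968799e+02  5.15867422e-02  4.01611066e+01] [ 0.61070615  0.69473066 -0.63718662]
contact [ 0.004  -0.0427  0.    ]
green .63 [ 3.900e-03 -1.017e-01  1.000e-04]
tip expected [244.70996832 268.55427831]
side driver_tip []
side roller [([243.9, 262.5], 0.62)]
top driver_tip []
top roller [([200.5, 223.0], 0.38)]
wrist driver_tip [([276.4, 188.2], 0.82)]
wrist roller [([242.5, 199.0], 0.87)]
```

View pics/pre.png

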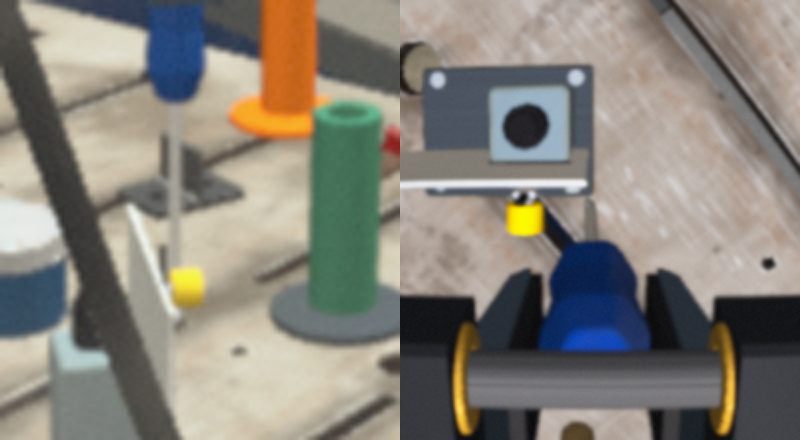

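The tip shows at wrist px (276,188) and the roller at (242.5,198.5), with the plate edge above them. I'll compare the two in the switch frame using the same camera.

```bash
python3 - <<'E'
from h import *
p=state()["ee_pos"];th=np.radians(40.3);M=np.array([[np.cos(th),np.sin(th)],[-np.sin(th),np.cos(th)]])
tip=onz("wrist",(276.4,188.2),80);ro=onz("wrist",(242.5,198.8),113)
pe=onz("wrist",(180+85/1,90+184/2),142) 
print("tip",tip,"roller",ro,"tip-tcp sw",M@(tip-p)[:2],"tip-roller sw",M@(tip-ro)[:2],"plate-roller",M@(pe-ro)[:2])
E
```

```text
tip [543.56638028 159.32507038  80.        ] roller [519.53543348 181.38536647 113.        ] tip-tcp sw [7.67804381 0.50813655] tip-roller sw [  4.05926801 -32.36765996] plate-roller [ 20.91128276 -22.67383824]
```

The driver leans about 7 mm towards the switch's +x at the tip, so I'll shift 5 mm to -x and then push to about 0.55 rad and look.

```bash
python3 -m jog '-0.005 0 0 0 0 0;-0.01 -0.01 0 0 0 0;-0.01 -0.02 0 0 0 0;-0.01 -0.03 0 0 0 0;-0.01 -0.037 0 0 0 0;-0.01 -0.044 0 0 0 0;-0.01 -0.05 0 0 0 0;-0.01 -0.056 0 0 0 0;-0.01 -0.062 0 0 0 0;-0.01 -0.068 0 0 0 0;-0.01 -0.074 0 0 0 0;-0.01 -0.08 0 0 0 0;-0.01 -0.086 0 0 0 0;-0.01 -0.091 0 0 0 0;-0.01 -0.094 0 0 0 0;-0.01 -0.096 0 0 0 0;-0.01 -0.096 0 0 0 0;-0.01 -0.096 0 0 0 0'
python3 - <<'E'
from h import *
s=state();p=s["ee_pos"];print(p,s["force"])
im={}
for c in("side","top","wrist"):
    im[c]=grab_frame(c)[:,:,::-1]
    for q in("driver_tip","roller"): print(c,q,[(np.round(a["location"],1).tolist(),round(a["confidence"],2)) for a in tip_of(q,c)[:2]])
th=np.radians(40.3);X=np.array([np.cos(th),np.sin(th),0]);Y=np.array([-np.sin(th),np.cos(th),0]);pv=np.array([518.1,180,60])
for a in (.4,.5,.6,.7,.8): 
    q=pv+50*(np.sin(a)*Y+np.cos(a)*np.array([0,0,1])); print(a,proj("side",q).round(1),proj("top",q).round(1))
a=cv2.resize(im["side"][210:310,200:300],(400,400),interpolation=cv2.INTER_CUBIC)
b=cv2.resize(im["wrist"][120:220,180:280],(400,400),interpolation=cv2.INTER_CUBIC)
cv2.imwrite("pics/push.png",np.hstack([a,b]))
E
```

```text
time_s: 9.33
ee_pos: [503.3, 187.4, 235.0]
ee_rot: [-180.0, 0.0, 40.2]
force: [1.0, -0.7, -1.9]
gripper_width: 28.1
[503.26183196 187.35765932 235.0466974 ] [ 0.98179095 -0.69076711 -1.91642389]
side driver_tip []
side roller [([247.6, 271.7], 0.52)]
top driver_tip []
top roller [([296.2, 280.1], 0.61), ([192.7, 228.2], 0.59)]
wrist driver_tip []
wrist roller [([263.6, 193.3], 0.93)]
0.4 [248.5 267.7] [197.  228.7]
0.5 [248.9 269.8] [195.8 230. ]
0.6 [249.3 272.1] [194.8 231.2]
0.7 [249.7 274.5] [193.8 232.3]
0.8 [250.1 277.1] [193.  233.4]
```

View pics/push.png

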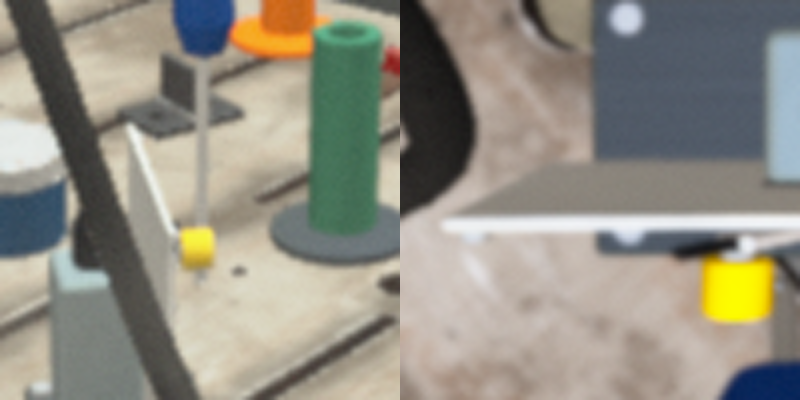

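The side view puts the roller at (249,272), which is about 0.60 rad. The kinematics give 0.59 rad, and the reaction force is about 1.2 N. That is mid-green with the blade shaft against the roller, so I hold it there.

```bash
python3 -m jog '0 0 0 0 0 0;0 0 0 0 0 0;0 0 0 0 0 0;0 0 0 0 0 0;0 0 0 0 0 0;0 0 0 0 0 0;0 0 0 0 0 0;0 0 0 0 0 0;0 0 0 0 0 0;0 0 0 0 0 0;0 0 0 0 0 0;0 0 0 0 0 0;0 0 0 0 0 0;0 0 0 0 0 0;0 0 0 0 0 0;0 0 0 0 0 0;0 0 0 0 0 0;0 0 0 0 0 0;0 0 0 0 0 0;0 0 0 0 0 0'
python3 - <<'E'
from h import *
print(state()["force"]);grab_frame("side")
print([(np.round(a["location"],1).tolist(),round(a["confidence"],2)) for a in tip_of("roller","side")[:2]])
E
python3 -m jog '0 0 0 0 0 0;0 0 0 0 0 0;0 0 0 0 0 0;0 0 0 0 0 0;0 0.006 0 0 0 0;0 0.014 0 0 0 0;0 0.024 0 0 0 0;0 0.034 0 0 0 0;0 0.044 0 0 0 0;0 0.054 0 0 0 0;0 0.064 0 0 0 0;0 0.074 0 0 0 0;0 0.084 0 0 0 0;0 0.094 0 0 0 0;0 0.104 0 0 0 0;0 0.11 0 0 0 0;0 0.11 0 0 0 0'
python3 - <<'E'
from h import *
s=state();print(s["ee_pos"],s["force"])
for c in ("side","wrist"):
    grab_frame(c)
    for q in ("roller","driver_tip"):print(c,q,[(np.round(a["location"],1).tolist(),round(a["confidence"],2)) for a in tip_of(q,c)[:2]])
p=s["ee_pos"];t=np.array([543.5,-40.5]);d=np.append(t-p[:2],0);print((R.from_euler("xyz",s["ee_rot"],degrees=True).inv().apply(d)/500).round(4))
E
```

```text
time_s: 11.45
ee_pos: [503.3, 187.3, 235.0]
ee_rot: [-180.0, 0.0, 40.2]
force: [0.6, -0.9, -2.4]
gripper_width: 27.9
[ 0.61512095 -0.93148314 -2.35547379]
[([248.9, 272.6], 0.62)]
time_s: 12.97
ee_pos: [539.2, 144.9, 234.9]
ee_rot: [-180.0, 0.0, 40.2]
force: [-0.2, -0.9, -0.8]
gripper_width: 27.8
[539.19604111 144.85453234 234.94450644] [-0.16309399 -0.87147519 -0.83865508]
side roller [([243.7, 262.2], 0.51)]
side driver_tip []
wrist roller [([233.4, 194.6], 0.81)]
wrist driver_tip [([278.4, 189.2], 0.66)]
[-0.2326  0.2888 -0.    ]
```

The arm sprang back: the roller is at side (243.7,262.2), matching its rest pixel. I raise and go back above the stand.

```bash
python3 -m jog '0 0.01 -0.03 0 0 0;0 0.02 -0.07 0 0 0;0 0.03 -0.11 0 0 0;0 0.03 -0.15 0 0 0;-0.02 0.04 -0.16 0 0 0;-0.05 0.07 -0.16 0 0 0;-0.08 0.11 -0.16 0 0 0;-0.11 0.15 -0.16 0 0 0;-0.14 0.18 -0.16 0 0 0;-0.17 0.22 -0.16 0 0 0;-0.2 0.25 -0.16 0 0 0;-0.22 0.275 -0.16 0 0 0;-0.23 0.286 -0.16 0 0 0;-0.233 0.289 -0.16 0 0 0;-0.233 0.289 -0.16 0 0 0;-0.233 0.289 -0.16 0 0 0;-0.233 0.289 -0.16 0 0 0'
python3 - <<'E'
from h import *
s=state();p=s["ee_pos"];print(p,s["ee_rot"])
th=np.radians(40.2);M=np.array([[np.cos(th),np.sin(th)],[np.sin(th),-np.cos(th)]])
rs=ray
w=grab_frame("wrist");cal=calibration("wrist");T={q:tip_of(q,"wrist")[:2] for q in("driver_tip","stand_mouth")}
sd=grab_frame("side");S={q:tip_of(q,"side")[:3] for q in("driver_tip","stand_mouth")}
for D in(T,S):
  for q in D: print(q,[(np.round(a["location"],1).tolist(),round(a["confidence"],2)) for a in D[q]])
if T["driver_tip"] and S["driver_tip"]:
    x,e=tri([ray("wrist",T["driver_tip"][0]["location"],cal),ray("side",S["driver_tip"][0]["location"])]);print("tip",x,e,"tool off",M@(x-p)[:2])
print("tip wrist@160",onz("wrist",T["driver_tip"][0]["location"],160,cal) if T["driver_tip"] else "")
print("untilted",proj("side",p-[0,0,155]))
a=cv2.resize(sd[120:270,240:340,::-1],(400,600),interpolation=cv2.INTER_CUBIC)
b=cv2.resize(w[140:260,230:310,::-1],(400,600),interpolation=cv2.INTER_CUBIC)
cv2.imwrite("pics/ins.png",np.hstack([a,b]))
E
```

```text
time_s: 14.68
ee_pos: [543.0, -39.1, 314.9]
ee_rot: [-179.9, 0.0, 40.3]
force: [0.1, -0.1, -1.1]
gripper_width: 28.0
[542.97649412 -39.12520795 314.93249856] [-1.79942990e+02  3.99293339e-03  4.03046915e+01]
driver_tip [([278.7, 188.0], 0.83)]
stand_mouth [([276.8, 186.7], 0.83), ([505.0, 217.5], 0.6)]
driver_tip [([283.1, 200.7], 0.85)]
stand_mouth [([271.0, 176.4], 0.95), ([394.7, 205.3], 0.61)]
tip [550.83010743 -34.90468402 163.57698278] [0.0818098313630713, 0.08180983136314708] tool off [8.72272827 1.84555567]
tip wrist@160 [550.27283396 -35.39157399 160.        ]
untilted [287.15438073 202.3132641 ]
```

View pics/ins.png

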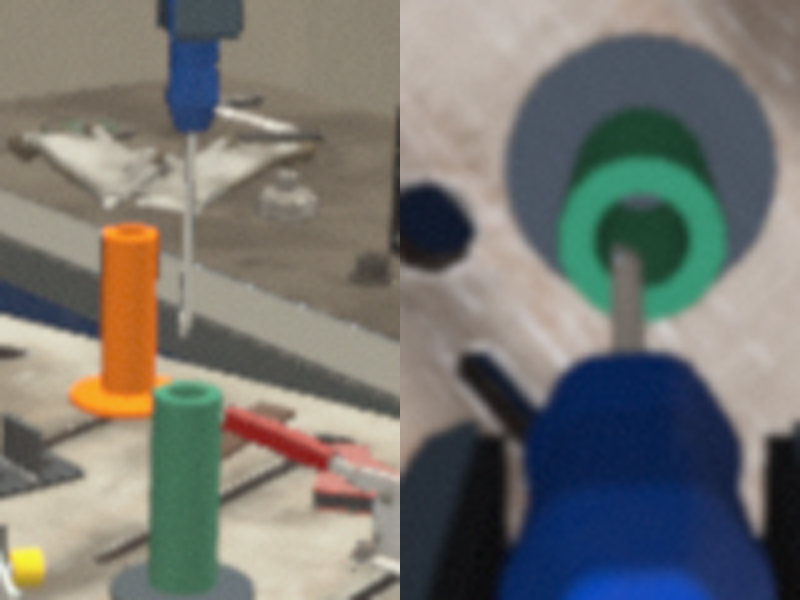

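Enlarged, the tip sits at wrist px (275,190) and side px (286,203), and the rim centre at wrist (278.4,188) and side (287.2,217.8). I'll triangulate both from these.

```bash
python3 - <<'E'
from h import *
p=state()["ee_pos"];th=np.radians(40.3);M=np.array([[np.cos(th),np.sin(th)],[np.sin(th),-np.cos(th)]])
x,e=tri([ray("wrist",(275,189.5)),ray("side",(286,203))]);m=onz("wrist",(278.4,188),125);m2,e2=tri([ray("wrist",(278.4,188)),ray("side",(287.2,217.8))])
t=onz("wrist",(275,189.5),160)
print("tip",x,e,t,"mouth",m,m2,e2)
print("tip off tool",M@(x-p)[:2],M@(t-p)[:2],"mouth off tool",M@(m-p)[:2],M@(m2-p)[:2])
E
```

```text
tip [545.22548937 -34.87175607 158.92860554] [1.405285005918659, 1.4052850059185757] [546.62363548 -34.03467161 160.        ] mouth [545.37685978 -40.05762447 125.        ] [544.06783924 -40.9106396  122.78300093] [1.142799391124173, 1.1427993911240795]
tip off tool [ 4.7042537  -2.26488963] [ 6.31199313 -1.99900082] mouth off tool [1.46553244 1.78811279] [-0.08453754  1.59201931]
```

```bash
python3 -m jog '0.001 0.004 0 0 -0.02 0;0.0015 0.006 0 0 -0.022 0;0.0015 0.006 0.02 0 -0.022 0;0.0015 0.006 0.04 0 -0.022 0;0.0015 0.006 0.06 0 -0.022 0;0.0015 0.006 0.08 0 -0.022 0;0.0015 0.006 0.1 0 -0.022 0;0.0015 0.006 0.12 0 -0.022 0;0.0015 0.006 0.12 0 -0.022 0;0.0015 0.006 0.12 0 -0.022 0'
python3 - <<'E'
from h import *
s=state();print(s["force"],s["torque"])
sd=grab_frame("side");w=grab_frame("wrist")
a=cv2.resize(sd[120:270,240:340,::-1],(400,600),interpolation=cv2.INTER_CUBIC)
b=cv2.resize(w[140:260,230:310,::-1],(400,600),interpolation=cv2.INTER_CUBIC)
cv2.imwrite("pics/ins2.png",np.hstack([a,b]))
E
```

```text
time_s: 15.82
ee_pos: [545.2, -41.4, 254.3]
ee_rot: [-179.9, 2.1, 40.3]
force: [0.1, -0.2, -0.9]
gripper_width: 28.1
[ 0.09325121 -0.17484184 -0.8977002 ] [-0.02718444 -0.05722394 -0.02621701]
```

View pics/ins2.png

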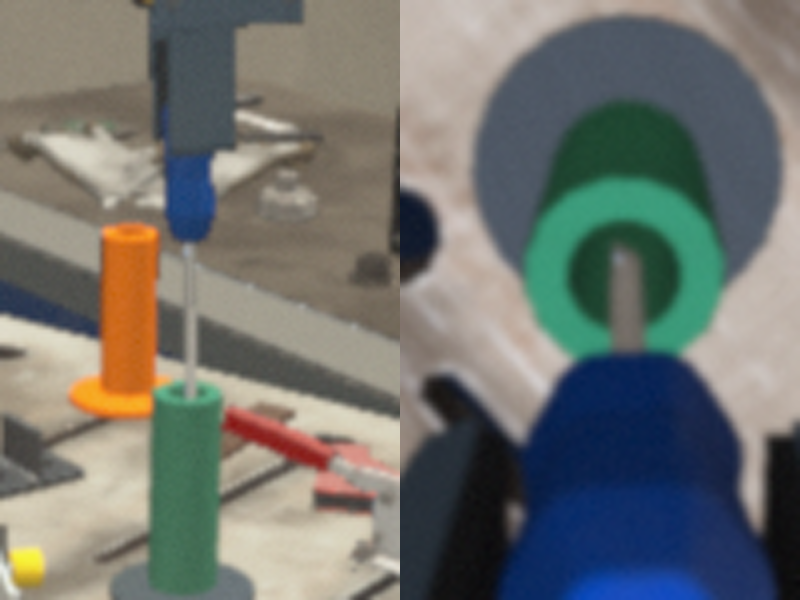

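The tip is in the bore, centred, with no contact force. I descend vertically, compensating for the 2° tool tilt.

```bash
python3 -m jog '0.0007 0 0.02 0 0 0;0.0015 0 0.045 0 0 0;0.0024 0 0.07 0 0 0;0.0033 0 0.095 0 0 0;0.0042 0 0.12 0 0 0;0.005 0 0.145 0 0 0;0.0056 0 0.16 0 0 0;0.0059 0 0.17 0 0 0;0.0061 0 0.175 0 0 0;0.0061 0 0.175 0 0 0;0.0061 0 0.175 0 0 0'
```

```text
time_s: 16.83
ee_pos: [546.4, -41.5, 168.4]
ee_rot: [179.9, 1.9, 40.3]
force: [-0.0, 0.7, -1.3]
gripper_width: 27.9
```

```bash
python3 -m jog '-0.002 -0.002 0 0 0 0;-0.0045 -0.0036 0 0 0 0;-0.0045 -0.0036 0.004 0 0 0;-0.0045 -0.0036 0.008 0 0 0;-0.0045 -0.0036 0.011 0 0 0;-0.0045 -0.0036 0.011 0 0 0'
```

```text
time_s: 17.33
ee_pos: [543.4, -41.7, 162.7]
ee_rot: [180.0, 1.9, 40.3]
force: [0.8, 0.1, -1.0]
gripper_width: 28.0
```

No contact yet, so the handle is about 2 mm above home. I open, let it drop, and look.

```bash
python3 -m jog '0 0 0 0 0 0;0 0 0 0 0 0;0 0 0 0 0 0;0 0 0 0 0 0;0 0 0 0 0 0;0 0 0 0 0 0;0 0 0 0 0 0;0 0 0 0 0 0;0 0 0 0 0 0;0 0 0 0 0 0;0 0 0 0 0 0;0 0 0 0 0 0' 1
python3 -m jog '0 0 -0.02 0 0 0;0 0 -0.05 0 0 0;0 0 -0.09 0 0 0;0 0 -0.13 0 0 0;0 0 -0.17 0 0 0;0 0 -0.21 0 0 0;0 0 -0.24 0 0 0;0 0 -0.26 0 0 0;0 0 -0.26 0 0 0;0 0 -0.26 0 0 0'
python3 - <<'E'
from h import *
sd=grab_frame("side")
for q in("driver_handle","stand_mouth","roller"): print(q,[(np.round(a["location"],1).tolist(),round(a["confidence"],2)) for a in tip_of(q,"side")[:3]])
w=grab_frame("wrist");print([(np.round(a["location"],1).tolist(),round(a["confidence"],2),onz("wrist",a["location"],159).round(1)) for a in tip_of("driver_handle","wrist")[:1]])
old=cv2.imread("pics/side0.png");n=sd[:,:,::-1]
print("diff vs start at stand", np.abs(old[180:285,265:310].astype(int)-n[180:285,265:310]).mean(),"switch",np.abs(old[240:340,200:262].astype(int)-n[240:340,200:262]).mean())
c=lambda i:cv2.resize(i[170:300,225:325],(400,520),interpolation=cv2.INTER_CUBIC)
cv2.imwrite("pics/end.png",np.hstack([c(old),c(n)]))
E
```

```text
time_s: 18.33
ee_pos: [543.4, -41.7, 162.7]
ee_rot: [180.0, 1.9, 40.3]
force: [-0.5, 0.2, 0.3]
gripper_width: 91.1
time_s: 19.17
ee_pos: [546.6, -38.8, 292.8]
ee_rot: [179.9, 1.9, 40.3]
force: [-0.2, 0.6, -1.0]
gripper_width: 91.3
driver_handle [([286.6, 202.7], 0.69)]
stand_mouth [([272.4, 174.9], 0.85), ([287.3, 217.8], 0.81), ([397.2, 205.6], 0.7)]
roller [([244.4, 260.7], 0.49), ([289.1, 204.8], 0.29)]
[([275.1, 193.6], 0.71, array([546.5, -36.2, 159. ]))]
diff vs start at stand 2.678800705467372 switch 2.4386021505376343
```

View pics/end.png

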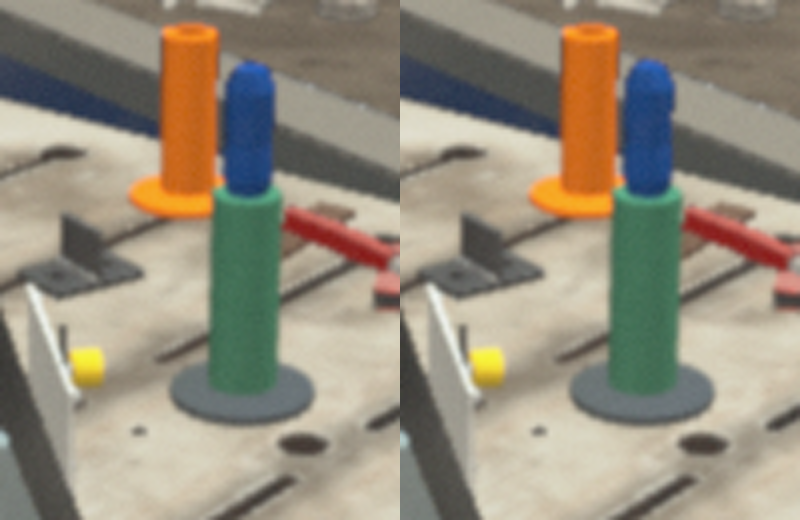

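The picture shows the start (left) and now (right). The handle stands in the green tube within about half a pixel of where it started, with its top at crop rows 64 and 62. The roller arm is upright and the gripper is clear, so I hand in.

```bash
python3 -c "
from workcell import *
print(job_done())"
```

```text
the job is handed in; nothing more can be done
None
```

The job is done and handed in: the screwdriver did the push and is back in its green stand. The job took about 19 s of the 61 s allowed. `job_done()` gives no verdict, so everything below is from my own checks.

**What I did**
- Gripped the blue screwdriver from above, with the jaw axis along the push direction, and pulled it clear of the stand.
- Pushed the roller with the shaft, just above the blade, to about 0.6 rad and held it there for roughly 2.5 s. The camera gave about 0.60 rad and the kinematics 0.59 rad, with about 1.2 N of reaction force.
- Backed off so the arm could spring upright, corrected the roughly 2° lean of the driver in the grip, lowered it into the bore, released it about 2 mm above home and retreated 130 mm.

**Last checks**
- **Screwdriver:** the side view matches the start picture to about half a pixel (about 1 mm), so it looks fully seated and upright.
- **Roller arm:** its pixel is back at the rest position.
- **Gripper:** it is open at 91 mm with no contact force.
- **Bystanders:** I did not measure them again. The tee bracket looks unmoved in the last picture, and no move went low near the others.

**Disagreements**
- The network's final wrist-camera fix on the handle was about 4–5 mm off the stand axis, which is its usual scatter. The side view did not confirm that offset.
- During insertion the network's tip pixels were also a few pixels off, so I used my own readings from the enlarged pictures.

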